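# Lock a water-filter cartridge into its spring-sleeve coupler

## Task

Fit the filter cartridge to the water-filter stand: stand it nose down and upright in the mouth of the coupler and let go of it, then push the spring sleeve all the way down by one of its thumb paddles so that the cartridge drops home, and let the sleeve spring fully back up to lock it. Do not knock the cartridge over, and leave the tin, glass, mug, shaker and spice jar where they stand.

Things in the scene. Friction and masses are not known exactly. Their poses are not given: they have to be found in the camera images.
- cartridge_mid (a point): Centre of the loose white and grey filter cartridge, z up through its head: round plastic, 132 mm tall, 0.17 to 0.34 kg, stands nose down on the worktop left or right of the coupler. Body 60 mm dia. from 50 to 88 mm above the nose face, grip neck 40 mm dia. from 88 to 132 mm: grasp the neck 46 to 56 mm above this point, clear of the body.
- cartridge_nose (a point): Centre of the cartridge's flat nose face, 66 mm below cartridge_mid. From here up: nose collar 40 mm dia. x 13.5 mm (edge chamfered to 37), locking groove 25 mm dia. up to 24.5 mm, then a cone from 40 to 58 mm dia. up to 50 mm.
- coupler_mouth (a point): Centre of the open top of the coupler, 83 mm above the worktop; z up, y along the two paddles. Fixed: 130 mm square grey foot, white funnel 62 mm wide at the top narrowing over 23 mm to a 43 mm bore. With the sleeve up four jaws close the bore and a cartridge set in stands on them, nose 33 mm below this point; dropped home, its cone rests in the funnel, nose about 55 mm below.
- paddle_left (a point): Centre of the top face of the sleeve's left (+y) thumb paddle, a flat ribbed aluminium pad 40 x 42 mm, 97 mm from the coupler's axis, 73 mm above the worktop with the sleeve up; it moves down with the sleeve. The coupler is turned up to 20 degrees.
- paddle_right (a point): The same on the right (-y) paddle. Either paddle moves the whole sleeve.
- sleeve (a joint): Spring sleeve (aluminium ring 92 mm dia. round the coupler, with the two paddles): 0 = up, 0.015 m = fully down, at a hard stop. Its spring lifts it with 3.5 N at 0 and 9 N fully down; it returns by itself. From about 0.011 m down the jaws part and the cartridge drops by its own weight; when the sleeve rises they close into its groove.
- tin: Bystander: food tin, 75 mm dia., 58 mm high, loose, stands at the other one of the cartridge's two places; origin under its foot.
- salt: Bystander: salt shaker with a metal top, 44 mm dia., 90 mm high, loose; origin under its foot.
- glass: Bystander: water glass, 74 mm dia., 148 mm high, loose, behind the coupler to the left; origin under its foot.
- spice: Bystander: spice jar, 47 mm dia., 99 mm high, loose, back left; origin under its foot.
- mug: Bystander: two-tone mug, 86 mm dia., 99 mm high, loose, behind the coupler to the right; origin at its foot.
There are look-alikes about, which are no part of the job. Leave any yellow look-alike of the part that bears cartridge_mid alone.

How it is judged:
On the way, in this order (a step that is already met when the one before it is completed fails the run):
1. the cartridge stands upright in the coupler's mouth on the closed jaws, let go, with the sleeve up (z of cartridge_nose in the frame of coupler_mouth between -0.038 and -0.028 m and horizontal distance between cartridge_nose and coupler_mouth below 0.005 m and angle between cartridge_mid's own z axis and vertical below 0.1 rad and value of joint sleeve below 0.003 m and contact force between the fingers and cartridge below 0.1 N), for 0.2 s.
2. the sleeve is pushed down and the cartridge has dropped home (value of joint sleeve above 0.012 m and z of cartridge_nose in the frame of coupler_mouth between -0.06 and -0.0505 m and horizontal distance between cartridge_nose and coupler_mouth below 0.004 m and angle between cartridge_mid's own z axis and vertical below 0.1 rad), for 0.1 s.
3. the sleeve has sprung back up over the seated cartridge (value of joint sleeve below 0.002 m and z of cartridge_nose in the frame of coupler_mouth between -0.06 and -0.0505 m and horizontal distance between cartridge_nose and coupler_mouth below 0.004 m and angle between cartridge_mid's own z axis and vertical below 0.1 rad), for 0.2 s.
At the end, for the whole second after the job is handed in: The cartridge is at rest and upright (within 0.1 rad) in the coupler, nose within 4 mm of the axis and 50.5 to 60 mm below the mouth, and the sleeve is back up (within 2 mm of the top) (all of step 3 and linear speed of cartridge below 0.02 m/s); the robot touches nothing.
It fails at once if the cartridge is knocked over (angle between cartridge_mid's own z axis and vertical above 0.7 rad).
It fails at once if a bystander is shifted by more than 3 cm (distance of any of tin, salt, glass, spice, mug from where it was at the start of the episode above 0.03 m).
It also fails if it takes over 56 s, if anything falls off the work surface, if the arm or the gripper's body presses on something with over 40 N, if the wrist force passes 120 N, or if a joint passes its speed limit or range.

## Robot

A 6-joint arm with a two-finger parallel gripper is mounted at the origin on a cart in front of the work surface, level with it; the furniture and walls round the work are solid. World frame = base frame: x ahead of the robot, y to its left, z up, the work surface at z = 0. Lengths are in m, angles in rad, forces in N, time in s.
With the tool pointing down it reaches from about 0.275 to 0.875 m from the base axis. Payload 12.5 kg.
Tool frame: the origin (TCP) lies midway between the tips of the shut fingers; the grasp point (between the pads) lies ctrl.grasp_offset behind it (ctrl.grasp_offset is the distance from the TCP to the grasp point, in m); z points along the fingers, y is the line along which they close (so a half turn about z gives the same grasp; the last joint's range is limited). The gripper opens to 85 mm and grips with 20 to 120 N. Pads are 22 mm wide; open, the fingers measure 114 mm over their backs; the gripper's body (76 mm by 85 mm) begins 54 mm behind the grasp point. The pads swing forward as they close: fully open they stand 13 mm farther back than shut.
Start: joints at [1.12, 0.351, 1.652, -0, 1.139, -0.085], TCP at [0.197, 0.514, 0.231] pointing down, gripper open.
Joint ranges: [-2.75, 2.75], [-0.79, 2.1], [0.01, 2.65], [-1.57, 4.71], [0.07, 3.14], [-2.87, 2.87]. Speed limits (rad/s): [2.22, 2.22, 2.79, 3.14, 3.14, 3.14].

## Interface

Orientations are given as [roll, pitch, yaw] about the fixed x, y, z axes, in that order (R = Rz(yaw) Ry(pitch) Rx(roll)).
In Python, from station import ctrl gives the robot as it stands. Calls block until the motion is done:
- ctrl.movep(position, orientation): joint-space move of the TCP to a pose.
- ctrl.move_linear(position, vel=0.15, rot=None): straight line of the TCP; rot=None keeps the orientation; vel is the mean speed in m/s.
- ctrl.move_j(angles): joint-space move.
- ctrl.let_go() and ctrl.clamp(f_grip=None): open the fingers fully, or close them until they stop; f_grip is the grip in N (None keeps the last).
- ctrl.pause(seconds).
- ctrl.solve_ik(position, orientation): joint angles nearest the present ones, or None.
- ctrl.get_state(): the state.
- ctrl.snapshot(name): name is "scene" or "top"; returns (picture, depth): 384x512x3 uint8, red, green, blue; 384x512 float32, m along the optical axis (not along the pixel's ray), 0 where there is no reading.
- ctrl.camera_model(name): a dict with "camera_matrix" (3x3 intrinsics, pixels), "k1" (the pictures are not rectified: a ray, as slopes to the right and down, at radius r is drawn at 1 + k1 r^2 times it, then the intrinsics apply), "eye" and "orientation" of the camera in the world. Camera axes: x right, y up, looking along -z (the intrinsics and any distortion apply to the point x, -y, -z); pixel columns grow to the right and rows downward; lengths in m; the calibration is good to about 2 mm. A picture is of the moment at which its call begins. camera_model takes no time and is no camera call.
A pose or a line that the arm cannot do raises ctrl.MotionError and nothing moves.
- ctrl.job_done(): hands the job in; it is judged then, once.
The state is a dict: "clock": time; "joint_positions": joint angles; "qd": joint speeds; "effort": joint torques, N m; "tcp_pos": TCP position; "tool_rot": TCP orientation; "force": force on the tool from outside, world axes, zero at the start; "ft_torque": the same for the moment, N m; "grip_width": finger opening in m; "finger_force": force on a finger pad.
Only numpy, scipy, OpenCV 4.12 (cv2) and the standard library are available. Lean on these libraries where they do the work, as an engineer would, in place of code of your own. Each camera call takes 0.05 s, during which the arm holds its last target. There are 200 camera calls.

## Working session

There is one attempt and no reset: what is moved stays moved. The work goes in short steps, each a Python script; the robot and the scene stay as the last script left them, time stands still between calls to the robot, and variables do not carry over. Pictures are saved under pics/ and viewed, at most 10 in all, crops included, and the job is handed in when it is done.

```bash
mkdir -p pics
cat > h.py <<'E'
import numpy as np, cv2
from station import ctrl
def snap(n):
    p,d=ctrl.snapshot(n); np.savez('pics/'+n,p=p,d=d); return p,d
def cloud(n,d):
    c=ctrl.camera_model(n); K=np.array(c['camera_matrix'],float); k=c['k1']
    v,u=np.mgrid[:384,:512].astype(float)
    pts=cv2.undistortPoints(np.stack([u,v],-1).reshape(-1,1,2),K,np.array([k,0,0,0,0.])).reshape(384,512,2)
    P=np.stack([pts[...,0]*d,-pts[...,1]*d,-d],-1)
    o=np.array(c['orientation'],float)
    if o.shape==(3,3): R=o
    else:
        from scipy.spatial.transform import Rotation as Ro
        R=Ro.from_euler('xyz',o).as_matrix()
    W=P@R.T+np.array(c['eye']); W[d==0]=np.nan
    return W
E
python3 - <<'E'
from h import *
for n in('scene','top'):
    p,d=snap(n); print(ctrl.camera_model(n)); cv2.imwrite(f'pics/{n}0.png',cv2.resize(p[...,::-1],(768,576)))
    W=cloud(n,d); print(np.nanpercentile(W[...,2],[1,50,99]))
print(ctrl.grasp_offset,ctrl.get_state())
E
```

```text
{'camera_matrix': array([[421.92829332,   0.        , 258.37425359],
       [  0.        , 421.92829332, 199.50727046],
       [  0.        ,   0.        ,   1.        ]]), 'k1': -0.08319477776566224, 'eye': array([ 0.17142909, -0.6265816 ,  0.87289305]), 'orientation': array([ 0.72537028, -0.00377853, -0.50400381])}
[-0.91596182  0.00235446  0.64954809]
{'camera_matrix': array([[395.72632198,   0.        , 254.19924369],
       [  0.        , 395.72632198, 193.4183558 ],
       [  0.        ,   0.        ,   1.        ]]), 'k1': -0.07921903047240235, 'eye': array([ 0.43568798, -0.00134713,  1.05914767]), 'orientation': array([ 0.09835963, -0.00227454, -1.56878677])}
[-9.19080232e-01  7.00956380e-04  7.86124407e-01]
0.0187 {'clock': 0.1, 'joint_positions': array([ 1.12037943e+00,  3.51201749e-01,  1.65230181e+00,  2.43999893e-06,
        1.13909975e+00, -8.45979031e-02]), 'qd': array([ 6.38436755e-06, -2.55208925e-03, -1.54404764e-03, -1.62568704e-03,
       -4.86421474e-04, -1.74074977e-03]), 'effort': array([ 7.80354858e-04, -5.06827426e+01, -2.91878128e+01, -1.16700785e-04,
        2.51407087e-03, -1.51683014e-05]), 'tcp_pos': array([0.19659914, 0.5133725 , 0.23082379]), 'tool_rot': array([-3.14058580e+00, -8.76047476e-05,  2.77577259e+00]), 'force': array([ 0.17610668,  0.09080257, -0.76043777]), 'ft_torque': array([-0.02871169, -0.02915639,  0.03245257]), 'finger_force': 0.0, 'grip_width': 0.08549070906357834}
```

View pics/scene0.png

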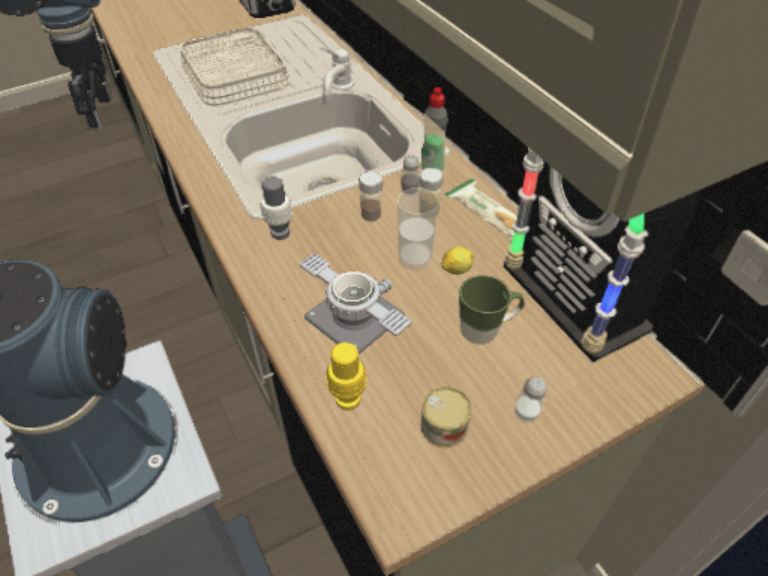

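View pics/top0.png

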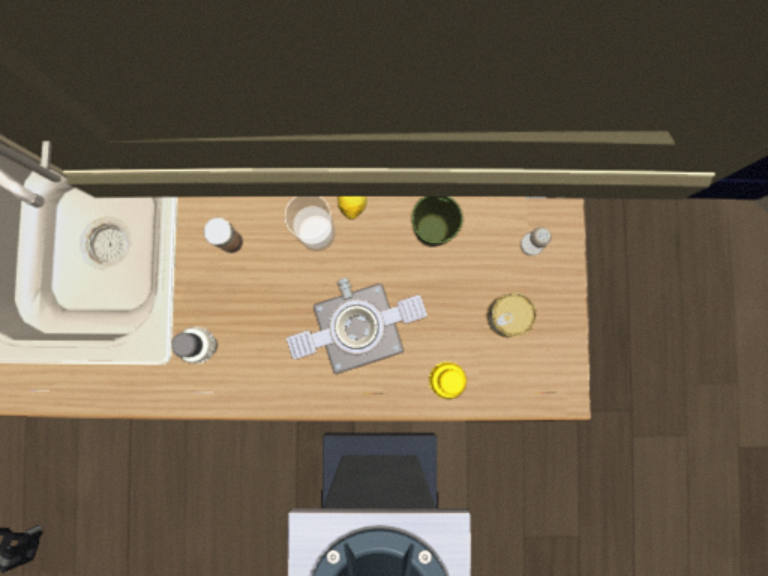

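In the scene view (768x576), two things have the cartridge's shape. The white and grey one is at (277,207), top view (190,345). The yellow look-alike is at (347,377), top view (449,380). The white and grey one fits the description, so I'll confirm it in a crop while measuring.

```bash
cat > m.py <<'E'
from h import *
from scipy.optimize import least_squares
def circ(P):
    f=lambda q:np.hypot(P[:,0]-q[0],P[:,1]-q[1])-q[2]
    return least_squares(f,[*P.mean(0)[:2],.03],loss='soft_l1',f_scale=.002).x
E
python3 - <<'E'
from m import *
out=[]
for n,bc,bk in(('top',(100,205,155,255),(185,180,290,255)),('scene',(165,110,205,165),(195,160,280,235))):
    z=np.load(f'pics/{n}.npz'); W=cloud(n,z['d'])
    def sel(b,lo,hi):
        Q=W[b[1]:b[3],b[0]:b[2]].reshape(-1,3); return Q[(Q[:,2]>lo)&(Q[:,2]<hi)]
    Q=sel(bc,.122,.14); print(n,'head',len(Q),np.median(Q,0),(Q.min(0)+Q.max(0))/2,np.ptp(Q,axis=0))
    Q=sel(bc,.095,.125); print(' neck side',len(Q), circ(Q) if len(Q)>10 else '')
    Q=sel(bk,.079,.088); print(' rim',len(Q),circ(Q),Q[:,2].max())
    c=circ(Q)[:2]
    Q=sel(bk,.066,.079); r=np.hypot(*(Q[:,:2]-c).T); Q=Q[(r>.078)&(r<.125)]
    for s in(1,-1):
        A=Q[(Q[:,1]-c[1])*s>.04]; 
        if len(A): m=(A.min(0)+A.max(0))/2; print(' paddle',s,len(A),np.median(A,0),m,np.degrees(np.arctan2(-(np.median(A,0)[0]-c[0])*s,(np.median(A,0)[1]-c[1])*s)))
    for b in (bc,bk): out.append(cv2.resize(z['p'][b[1]:b[3],b[0]:b[2],::-1],(390,290),interpolation=2))
cv2.imwrite('pics/c1.png',np.vstack([np.hstack(out[:2]),np.hstack(out[2:])]))
E
```

```text
top head 232 [0.44001684 0.30625527 0.1318726 ] [0.44124299 0.30797968 0.12962291] [0.03549176 0.03998345 0.01513522]
 neck side 67 [0.44028518 0.30838204 0.02001579]
 rim 199 [0.4718002  0.03719389 0.03235515] 0.08796853226176071
 paddle 1 262 [0.44134019 0.13051165 0.07330512] [0.44258332 0.13014633 0.07301379] 18.07729240390216
 paddle -1 256 [ 0.50159588 -0.05532908  0.07378318] [ 0.50185353 -0.05429733  0.07269159] 17.850400652352075
scene head 129 [0.43918991 0.30323224 0.13280713] [0.44107165 0.30809596 0.13003319] [0.04034493 0.03845758 0.01563707]
 neck side 128 [0.44167042 0.31130337 0.01999997]
 rim 156 [0.47422854 0.0387041  0.03226737] 0.08752979709149711
 paddle 1 178 [0.44168314 0.12882086 0.07384425] [0.44278077 0.12970617 0.07286655] 19.85703961048691
 paddle -1 221 [ 0.50198192 -0.05592932  0.07389422] [ 0.50236624 -0.05442447  0.07225844] 16.344960020949213
```

View pics/c1.png

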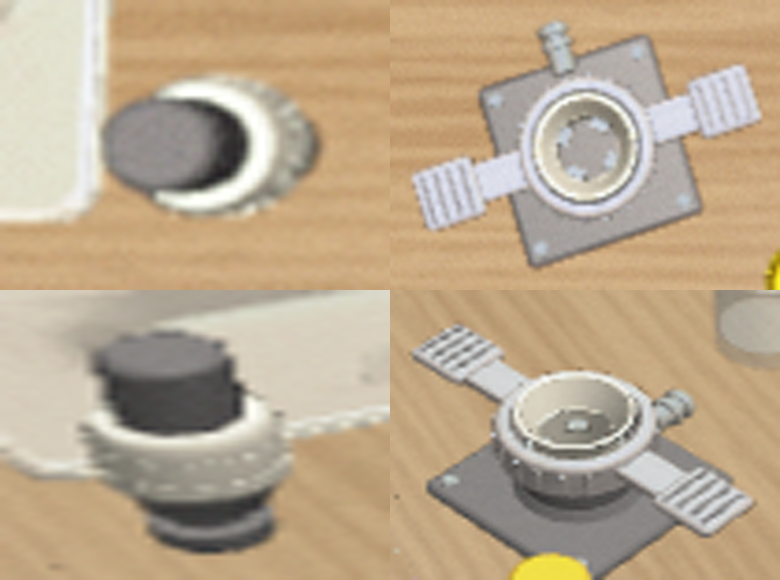

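Confirmed: the white and grey cartridge is at about (0.441, 0.308). The coupler axis is at about (0.472, 0.0375), turned about 18°, with the left paddle at (0.442, 0.130). Next is the grasp.

Run:
```python
from m import *
R=[np.pi,0,2.0]; C=[.4408,.3083]
ctrl.movep([*C,.24],R); ctrl.move_linear([*C,.096],vel=.12)
s=ctrl.get_state(); print(s['clock'],s['tcp_pos'],s['force'])
ctrl.clamp(40); s=ctrl.get_state(); print(s['clock'],s['grip_width'],s['finger_force'],s['force'],s['tcp_pos'])
ctrl.move_linear([*C,.23],vel=.12)
s=ctrl.get_state(); print(s['clock'],s['grip_width'],s['finger_force'],s['force'],s['tcp_pos'])
ctrl.move_linear([.472,.0375,.23],vel=.15)
p,d=snap('scene'); snap('top'); print(ctrl.get_state()['clock'])
cv2.imwrite('pics/c2.png',cv2.resize(p[60:260,140:360,::-1],(770,594),interpolation=2))
```

```text
2.6667 [0.44113333 0.30852125 0.09663216] [ 0.12094175 -0.36171068 -0.3473855 ]
3.1583 0.03932893984901896 40.3968967666151 [ 0.06609268 -0.08720967  4.40828539] [0.4409974  0.30840074 0.09640936]
4.425 0.03951291996020076 40.58930096856784 [ 0.3876051  -0.06826697 -3.60430542] [0.44048481 0.30811477 0.22921747]
6.4917
```

View pics/c2.png

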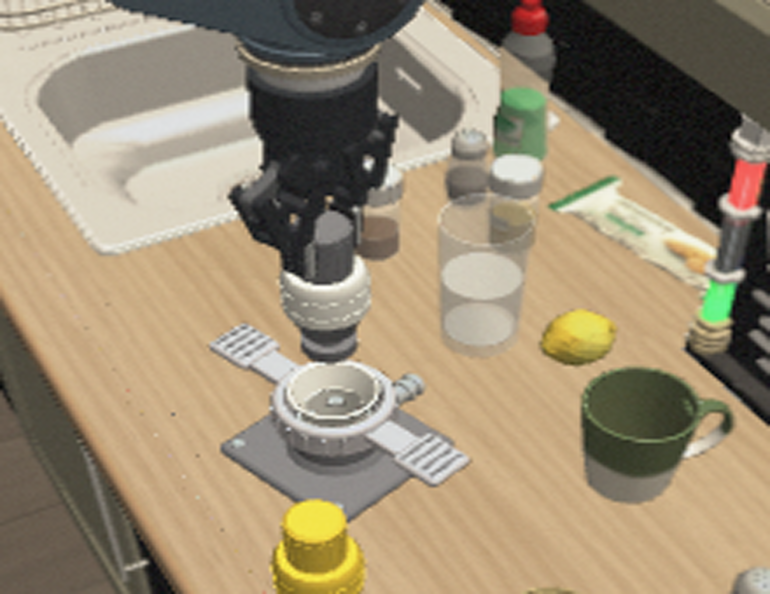

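The crop shows the cartridge gripped upright and hanging over the mouth: nose at about (328,345), mouth centre at about (335,390). I'll check its axis from the depth image, then lower it while watching the force.

Run:
```python
from m import *
W=cloud('scene',np.load('pics/scene.npz')['d']).reshape(-1,3)
r=np.hypot(W[:,0]-.472,W[:,1]-.0375)
Q=W[(r<.036)&(W[:,2]>.186)&(W[:,2]<.215)]
f=least_squares(lambda q:np.hypot(Q[:,0]-q[0],Q[:,1]-q[1])-.03,[.472,.0375],loss='soft_l1',f_scale=.002).x
print(len(Q),f)
z0=ctrl.get_state()['force'][2]
d=np.array([.4725,.0375])-f; print('corr',d)
if np.hypot(*d)>.006: raise SystemExit
c=np.array([.472,.0375])+d*(0.5)
ctrl.move_linear([*c,.166],vel=.12)
z=.166
while z>.1435:
    z-=.002; ctrl.move_linear([*c,z],vel=.04); s=ctrl.get_state()
    if z<.158: print(round(z,3),s['force'].round(2),s['tcp_pos'].round(4))
    if s['force'][2]-z0>4: break
print(s['clock'])
p,d=snap('scene'); cv2.imwrite('pics/c3.png',cv2.resize(p[100:250,170:310,::-1],(560,600),interpolation=2))
```

```text
241 [0.47306116 0.04033664]
corr [-0.00056116 -0.00283664]
0.156 [-0.3   0.33 -3.55] [0.4716 0.0361 0.1559]
0.154 [ 0.45 -0.2  -3.05] [0.4717 0.0361 0.1539]
0.152 [ 0.12  1.04 -3.97] [0.4718 0.0361 0.1519]
0.15 [ 1.6   0.75 -4.18] [0.4718 0.0361 0.1499]
0.148 [ 1.1   0.38 -4.25] [0.4718 0.0361 0.1479]
0.146 [1.05 0.56 2.79] [0.472  0.0361 0.1464]
9.675
```

View pics/c3.png

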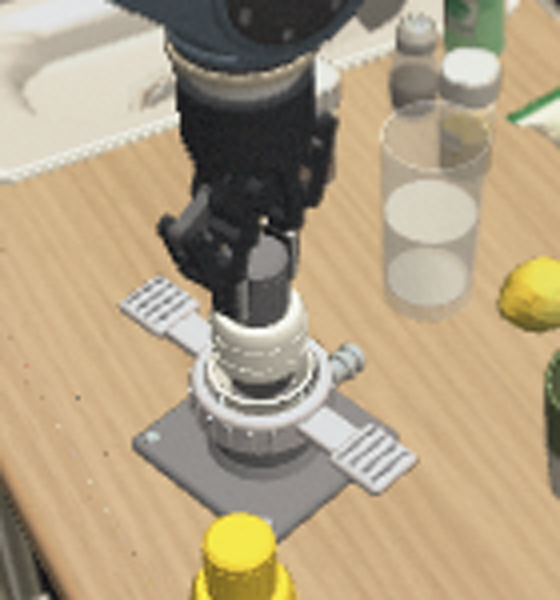

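The nose met the jaws at the expected height and the cartridge is upright in the funnel, with its body at (260,340). Now I'll release it, back off straight up and check.

Run:
```python
from m import *
t=ctrl.get_state()['tcp_pos']
ctrl.move_linear([t[0],t[1],.1467],vel=.04)
ctrl.let_go(); ctrl.pause(.3)
ctrl.move_linear([t[0],t[1],.26],vel=.1)
ctrl.movep([.40,.17,.26],[np.pi,0,2.0])
p,d=snap('scene'); W=cloud('scene',d).reshape(-1,3)
r=np.hypot(W[:,0]-.472,W[:,1]-.0375)
for lo,hi,R in((.104,.134,.03),(.142,.176,.02)):
    Q=W[(r<R+.006)&(W[:,2]>lo)&(W[:,2]<hi)]
    print(len(Q),least_squares(lambda q:np.hypot(Q[:,0]-q[0],Q[:,1]-q[1])-R,[.472,.0375],loss='soft_l1',f_scale=.002).x)
print(np.sort(W[(r<.02),2])[[-20,-60]])
s=ctrl.get_state();print(s['clock'],s['tcp_pos'],s['force'])
cv2.imwrite('pics/c4.png',cv2.resize(p[100:250,170:310,::-1],(560,600),interpolation=2))
```

```text
221 [0.47351195 0.0389934 ]
174 [0.47334195 0.03872593]
[0.18431577 0.18297138]
12.7917 [0.4003469  0.16960242 0.25985804] [ 0.0225145   0.83619779 -0.5865555 ]
```

View pics/c4.png

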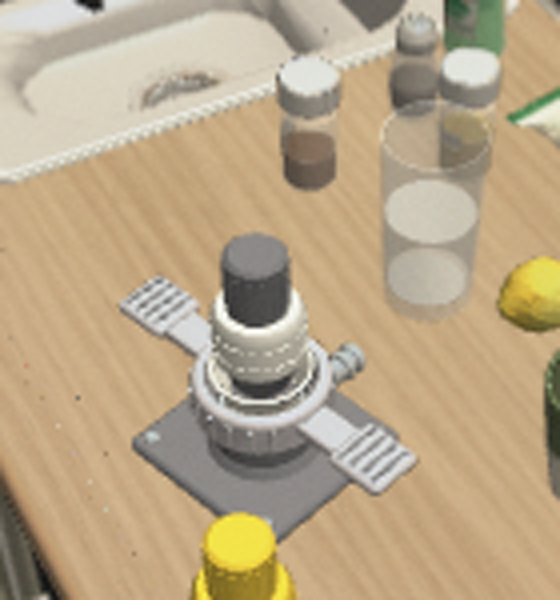

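The cartridge stands free and upright in the mouth, with its head at (256,262), its top at 0.182 m and its axis on the coupler's. Now I'll press the left paddle.

Run:
```python
from m import *
P=[.441,.1335]; R=[np.pi,0,2.0]
ctrl.clamp(20); ctrl.movep([*P,.2],R); ctrl.move_linear([*P,.085],vel=.1)
ctrl.pause(.1); f0=ctrl.get_state()['force'][2]; z=.078
while z>.053:
    ctrl.move_linear([*P,z],vel=.04); s=ctrl.get_state(); F=s['force'][2]-f0
    print(round(z,4),s['tcp_pos'].round(4),round(F,2))
    if F>16: break
    z-=.0015
ctrl.pause(.3); p,d=snap('scene'); W=cloud('scene',d).reshape(-1,3)
r=np.hypot(W[:,0]-.472,W[:,1]-.0375)
print(np.sort(W[(r<.02),2])[[-20,-60]],ctrl.get_state()['clock'],ctrl.get_state()['force'])
cv2.imwrite('pics/c5.png',cv2.resize(p[100:250,170:310,::-1],(560,600),interpolation=2))
```

```text
0.078 [0.4408 0.1335 0.0777] -0.3
0.0765 [0.441  0.1335 0.0765] 1.18
0.075 [0.441  0.1335 0.0749] 1.21
0.0735 [0.4409 0.1335 0.0734] 1.06
0.072 [0.4411 0.1335 0.072 ] 3.06
0.0705 [0.4411 0.1335 0.0705] 1.2
0.069 [0.4411 0.1335 0.069 ] 3.96
0.0675 [0.4411 0.1335 0.0675] 4.52
0.066 [0.4411 0.1335 0.066 ] 5.17
0.0645 [0.4411 0.1335 0.0646] 5.68
0.063 [0.4411 0.1335 0.0631] 6.18
0.0615 [0.4411 0.1335 0.0616] 6.65
0.06 [0.4411 0.1335 0.0602] 7.68
0.0585 [0.4411 0.1335 0.0587] 7.27
0.057 [0.4412 0.1336 0.0578] 18.34
[0.16166549 0.1604442 ] 19.5583 [-3.2276615   1.03432494 17.37880241]
```

View pics/c5.png

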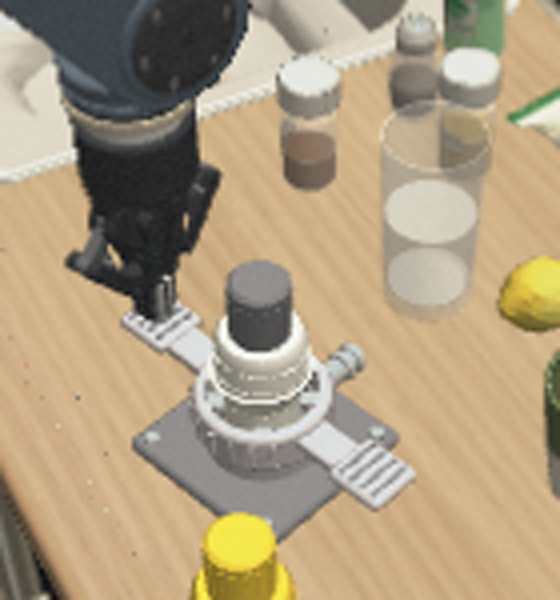

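The sleeve is at its hard stop and the cartridge has dropped about 22 mm, with its head now at (258,288). Next I'll release the sleeve and check.

Run:
```python
from m import *
P=[.441,.1335]
ctrl.move_linear([*P,.08],vel=.03); ctrl.move_linear([*P,.2],vel=.1); ctrl.movep([.38,.2,.28],[np.pi,0,2.0]); ctrl.pause(.5)
p,d=snap('scene'); W=cloud('scene',d).reshape(-1,3)
r=np.hypot(W[:,0]-.472,W[:,1]-.0375)
print(np.sort(W[(r<.02),2])[[-20,-60]])
for q in((.4418,.130),(.502,-.055)):
    k=np.hypot(W[:,0]-q[0],W[:,1]-q[1])<.015; print(np.median(W[k,2]))
print(ctrl.get_state()['clock'],ctrl.get_state()['force'])
cv2.imwrite('pics/c6.png',cv2.resize(p[60:260,140:360,::-1],(660,600),interpolation=2))
```

```text
[0.16141329 0.16033272]
0.0716868824074397
0.07187796473970576
22.925 [ 0.15311843 -0.87116516 -0.2282438 ]
```

View pics/c6.png

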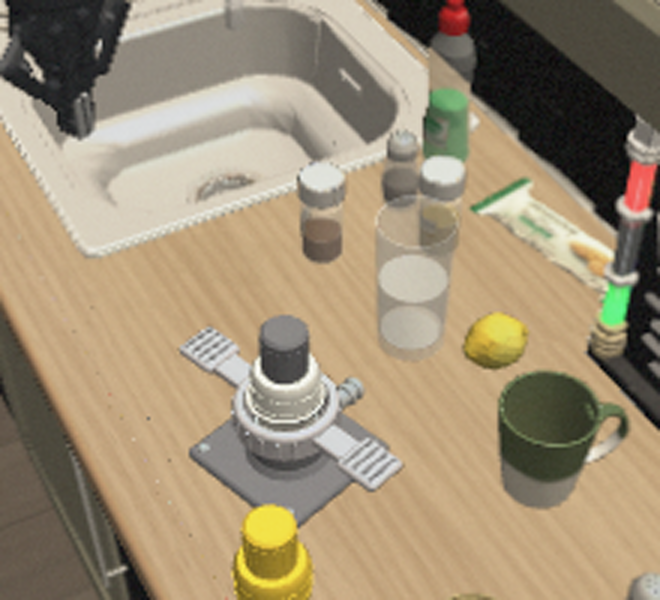

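The cartridge is seated, with its head at (284,338), and the paddles look raised. I'll check the sleeve height with the same measurement I used at the start, which gave 0.0738/0.0739.

Run:
```python
from m import *
W=cloud('scene',np.load('pics/scene.npz')['d'])
Q=W[160:235,195:280].reshape(-1,3); c=np.array([.4742,.0387])
Q=Q[(Q[:,2]>.066)&(Q[:,2]<.079)]; r=np.hypot(*(Q[:,:2]-c).T); Q=Q[(r>.078)&(r<.125)]
z=[np.median(Q[(Q[:,1]-c[1])*s>.04,2]) for s in(1,-1)]; print(z)
if min(z)>.0729: print(ctrl.job_done())
```

```text
[np.float64(0.07420116509979457), np.float64(0.07357062429101868)]
the job is handed in; nothing more can be done
None
```

The cartridge is seated upright in the coupler, the sleeve is back up over it, the bystanders I could see in the last picture stand where they were, and the job is handed in at about 23 s (no verdict was returned).

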